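Load the bench hone with its three keyed wheels

ROBOT

A 6-joint arm with a two-finger parallel gripper is mounted at the origin on a cart in front of the work surface, level with it; the furniture and walls round the work are solid. World frame = base frame: x ahead of the robot, y to its left, z up, the work surface at z = 0. Lengths are in m, angles in rad, forces in N, time in s.
With the tool pointing down it reaches from about 0.275 to 0.725 m from the base axis. Payload 5.6 kg.
Tool frame: the origin (TCP) lies between the finger pads; the fingertips stand 8 mm ahead of it and the grasp point (between the pads) lies 11 mm behind it; z points along the fingers, y is the line along which they close (so a half turn about z gives the same grasp; the last joint's range is limited). The gripper opens to 85 mm and grips with 20 to 120 N. Pads are 22 mm wide; open, the fingers measure 114 mm over their backs; the gripper's body (76 mm by 85 mm) begins 54 mm behind the grasp point. The pads swing forward as they close: fully open they stand 13 mm farther back than shut.
Start: joints at [1.563, 0.255, 0.108, 0, -1.424, -0.285], TCP at [0.159, 0.527, 0.239] pointing down, gripper open.
Joint ranges: [-2.95, 2.95], [-1.21, 1.97], [-1.09, 1.5], [-2.87, 1.71], [-2.94, -0.07], [-3.05, 3.05]. Speed limits (rad/s): [2.57, 2.57, 3.14, 3.14, 3.14, 3.14].

INTERFACE

Orientations are given as a 3x3 rotation matrix whose columns are the frame's x, y, z axes.
In Python, from bench import read_state, viewer, ticket gives the robot as it stands.
- The arm moves only by the tool move_arm, never from a script. Its argument "targets" is a list that holds one entry, the list of rows, each a list of 7 numbers: the opening in per cent of the stroke, from 0 (shut) to 100 (fully open), then the shift along the tool's x, y, z in units of 20 mm (1.0 is 20 mm), then the turn, a rotation vector about the tool's x, y, z in units of 0.08 rad (1.0 is 0.08 rad). A call has 1 to 12 rows; each row shifts and turns the commanded pose from where the row before left it, along the tool's axes as they then stand; what a row does not reach is not made up. A row lasts 1/12 s, in which the tool goes at most 41.7 mm and 7.16 degrees, less where a joint would pass 70% of its speed; a pose out of reach is approached as far as the arm can. A call with a number of a shift or a turn outside -1 to 1 is refused whole. A call with a gripper value outside its range is refused whole. The fingers move at their own pace and stop on an object; the grip force is fixed at half the most. Time passes only in rows, so rows that do not move let the fingers close. It gives the time, the measured TCP pose, the force, the opening and the grip force at its end, in the units of the state.
- read_state(): the state, without advancing time (a new reading comes with each control period).
- viewer.get_image(name): name is "scene" or "top" or "wrist"; returns (picture, depth): 384x512x3 uint8, blue, green, red; 384x512 float32, m along the optical axis (not along the pixel's ray), 0 where there is no reading.
- viewer.camera_params(name): a dict with "fx", "fy", "cx", "cy" (pixels), "position" and "rotation" of the camera in the world; the wrist camera has in their place "hand_eye" (4x4, takes a point from camera to tool coordinates, whose origin is the TCP and whose axes are the flange's). Camera axes: x right, y down, z forward; pixel columns grow to the right and rows downward; lengths in m; the calibration is good to about 2 mm. A picture is of the moment at which its call begins: read the wrist's pose just before it. camera_params takes no time and is no camera call.
- ticket.job_done(): hands the job in; it is judged then, once.
The state is a dict: "clock": time; "q": joint angles; "joint_vel": joint speeds; "joint_torque": joint torques, N m; "tcp_pos": TCP position; "ee_rot": TCP orientation; "contact_force": force on the tool from outside, world axes, zero at the start; "wrist_torque": the same for the moment, N m; "width": opening from 0.0 (shut) to 1.0 (fully open); "finger_force": force on a finger pad.
Only numpy, scipy, OpenCV 4.12 (cv2) and the standard library are available. Lean on these libraries where they do the work, as an engineer would, in place of code of your own. Each camera call takes 0.05 s, during which the arm holds its last target. There are 200 camera calls.

TASK

Load the bench hone: thread the three honing wheels onto its upright spindle in order of size, the largest at the bottom, each turned until its keyways take the spindle's keys and then eased down, held all the way, until it lies fully home, the first on the flange and the others each on the wheel below. Work gently, never forcing a wheel against the keys and never letting one drop, and leave the other things on the bench undisturbed. The clamp nut stays parked on the machine.

Things in the scene. Friction and masses are not known exactly. Their poses are not given: they have to be found in the camera images.
- hone: Bench honing machine, fixed: dark green cast housing 210 mm long (x), 150 mm wide (y), deck 50 mm above the bench; dial and red switch on its front (-x). Origin under the housing's centre. The upright steel spindle stands 30 mm in front (-x) of that centre. The clamp nut (30 mm wide, 14 mm tall) is parked on the deck 108 mm behind and 35 mm to the +y side of the spindle and is not needed.
- spindle_seat (a point): Point on the spindle's axis at the upper face of its flange (42 mm in diameter, 58 mm above the bench), where the lowest wheel rests; z up the spindle. The shaft above it is round, 20 mm in diameter, up to 44 mm from here.
- key_top (a point): Point on the spindle's axis at the upper ends of its keys, 40 mm above the flange. Two brass keys on opposite sides of the shaft, 5 mm wide, standing out 3.5 mm (27 mm over both), run from the flange to here and end square. The spindle is locked against turning but may have stopped at any angle: the keys' direction does not follow from the housing's yaw (nor from this point's axes) and is not measured.
- spindle_nose (a point): Centre of the spindle's top end, 60 mm above the flange: a threaded nose 12 mm in diameter and 12 mm long; below it a cone 4 mm high widens to the 20 mm shaft, whose first 4 mm are plain, without keys, and centre a wheel before it meets them.
- wheel_large: Largest honing wheel: 68 mm in diameter, 16 mm thick, tan leather rim, wooden disc, steel hub, 0.14 kg (+-25%), lying flat. Origin: centre of its underside, z along the bore. Bore 21.6 mm with four through keyways 8 mm wide, 15 mm deep from the axis, on its +x, -x, +y, -y axes: fits the keys every 90 degrees, with about 6 degrees of play either way. Home: underside on the flange.
- wheel_medium: Middle honing wheel: 56 mm in diameter, 16 mm thick, pale felt rim, 0.10 kg (+-25%); origin, bore and keyways as the largest. Home: underside on the large wheel, 16 mm above the flange. Like each wheel, when turned wrongly it stops on the ends of the keys, underside 40 mm above the flange.
- wheel_small: Smallest honing wheel: 44 mm in diameter, 16 mm thick, black rim, 0.07 kg (+-25%); origin, bore and keyways as the largest. Home: underside on the middle wheel, 32 mm above the flange.
- palm_skew: Palm chisel with skew blade and brown mushroom handle, 148 x 26 x 22 mm, lying on the bench; leave alone. Origin under its centre.
- palm_gouge: Palm gouge with brown mushroom handle, 132 x 26 x 22 mm, lying on the bench; leave alone. Origin under its centre.
- carved_blank: Half-carved pale wooden blank, 58 x 31 x 30 mm, on the bench; leave alone. Origin under its centre.
- glue_bottle: White glue bottle, 58 mm in diameter and 196 mm tall, standing behind the hone; leave alone. Origin under its centre.
Not all that is in view belongs to the job. What is shaped like the wheel_medium but blue, orange or purple is not meant.

How it is judged:
By the outcome, as a careful person would: the job done as asked, in the order asked, and still so for the second after the job is handed in, with the robot touching nothing.
It also fails if it takes over 72 s, if anything falls off the work surface, if the arm or the gripper's body presses on something with over 40 N, if the wrist force passes 120 N, or if a joint passes its speed limit or range.

## Working session

There is one attempt and no reset: what is moved stays moved. The work goes in short steps, Python scripts to look and compute and a tool call to move; the robot and the scene stay as the last step left them, time stands still between calls to the robot, and variables do not carry over. Pictures are saved under pics/ and viewed, at most 13 in all, crops included, and the job is handed in when it is done.

Besides the shell and the picture viewer there is one more tool, called by a JSON object that holds its "name" and its "arguments". move_arm: Moves the arm, as the interface text tells. Shifts and turns lie within -1 to 1; 1 stands for 20 mm of shift or 0.08 rad of turn. Its arguments: {"type":"object","properties":{"targets":{"type":"array","items":{"type":"array","items":{"type":"array","items":{"type":"number"}}}}},"required":["targets"]}

```bash
mkdir -p pics; ls; cat > h.py <<'E'
import numpy as np, cv2
from bench import read_state, viewer, ticket
def grab(n):
    s=read_state(); im,d=viewer.get_image(n); p=viewer.camera_params(n)
    if n=="wrist":
        T=np.eye(4);T[:3,:3]=np.array(s["ee_rot"]);T[:3,3]=s["tcp_pos"]
        T=T@np.array(p["hand_eye"]);R,t=T[:3,:3],T[:3,3]
    else: R,t=np.array(p["rotation"]),np.array(p["position"])
    return im,d,(p,R,t)
def ray(c,u,v,z):
    p,R,t=c; r=R@np.array([(u-p["cx"])/p["fx"],(v-p["cy"])/p["fy"],1]); return t+r*(z-t[2])/r[2]
def pts(c,d):
    p,R,t=c; v,u=np.mgrid[:d.shape[0],:d.shape[1]]
    P=np.stack([(u-p["cx"])/p["fx"]*d,(v-p["cy"])/p["fy"]*d,d],-1); return P@R.T+t
def save(n,im): cv2.imwrite("pics/"+n+".png",im)
E
python3 - <<'E'
from h import *
s=read_state(); print(s["ee_rot"],s["tcp_pos"],s["clock"])
a=[]
for n in("top","scene"):
    im,d,c=grab(n); np.savez(""+n+".npz",im=im,d=d); save(n,im); print(n,c[2],c[1].round(2).tolist(),c[0]["fx"])
E
```

```text
pics
[[ 9.57414962e-01 -2.88714999e-01 -4.88651038e-04]
 [-2.88715408e-01 -9.57413280e-01 -1.79579138e-03]
 [ 5.06309144e-05  1.86039862e-03 -9.99998268e-01]] [0.15855322 0.52618128 0.23839875] 0.0
top [0.43394333 0.02373428 1.05418563] [[0.0, -0.99, 0.12], [-1.0, -0.0, -0.02], [0.02, -0.12, -0.99]] 371.7850911637898
scene [ 0.17148055 -0.61623266  0.98443127] [[0.86, -0.39, 0.33], [-0.51, -0.67, 0.54], [0.01, -0.63, -0.77]] 350.21076417742967
```

View pics/top.png

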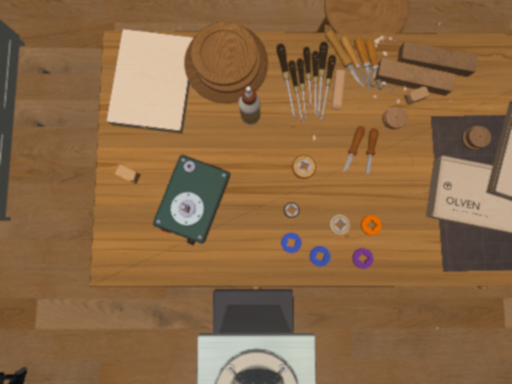

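View pics/scene.png

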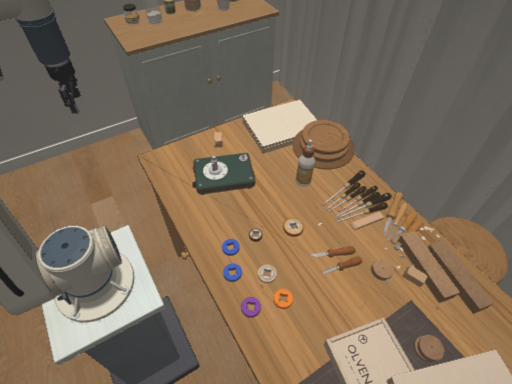

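```bash
python3 - <<'E'
from h import *
p=viewer.camera_params("top"); c=(p,np.array(p["rotation"]),np.array(p["position"]))
f=np.load("top.npz"); im,d=f["im"],f["d"]; P=pts(c,d); z=P[...,2]
print("bench z",np.median(z[180:200,240:260]))
for n,u,v in(("L",304,167),("M",340,224),("S",291,210)):
    m=np.zeros_like(z,bool); m[v-17:v+18,u-17:u+18]=1
    k=(m&(z>.009)&(z<.03)).astype(np.uint8)
    cs,_=cv2.findContours(k,cv2.RETR_EXTERNAL,cv2.CHAIN_APPROX_NONE); q=max(cs,key=cv2.contourArea)
    (x,y),r=cv2.minEnclosingCircle(q); M=cv2.moments(q)
    x,y=M["m10"]/M["m00"],M["m01"]/M["m00"]
    print(n,x,y,ray(c,x,y,.016).round(4),"diam mm",2*np.sqrt((cv2.contourArea(q)+len(q)/2)/np.pi)/p["fx"]*1.04*1e3, "z",np.median(z[k>0]))
# housing & spindle
k=((z>.04)&(z<.056)); k[:150]=0;k[250:]=0;k[:,:145]=0;k[:,235:]=0
q=max(cv2.findContours(k.astype(np.uint8),cv2.RETR_EXTERNAL,cv2.CHAIN_APPROX_NONE)[0],key=cv2.contourArea)
W=np.array([ray(c,*t[0],.05)[:2] for t in q],np.float32); print("housing",cv2.minAreaRect(W))
k=(z>.08)&(z<.13); k[:190]=0;k[230:]=0;k[:,:165]=0;k[:,210:]=0
print("spindle",P[k].round(3).mean(0),P[k].max(0),k.sum())
a=cv2.resize(im[150:275,265:390],None,fx=4.6,fy=4.6,interpolation=cv2.INTER_CUBIC)
save("crop",a)
E
```

```text
bench z -0.0002965715775090638
L 303.681336593317 166.2836185819071 [ 0.6143 -0.1346  0.016 ] diam mm 66.36018116830643 z 0.014598463664859063
M 339.37931034482756 224.20804597701147 [ 0.451 -0.232  0.016] diam mm 56.287244462368506 z 0.015095449884003909
S 291.0764705882353 209.58235294117648 [ 0.4914 -0.0975  0.016 ] diam mm 43.62275720319349 z 0.015357248527561929
housing ((0.5152033567428589, 0.17777499556541443), (0.14996333420276642, 0.22194577753543854), 69.20658874511719)
spindle [0.49157812 0.185375   0.10507813] [0.50381858 0.19671614 0.12103963] 64
```

View pics/crop.png

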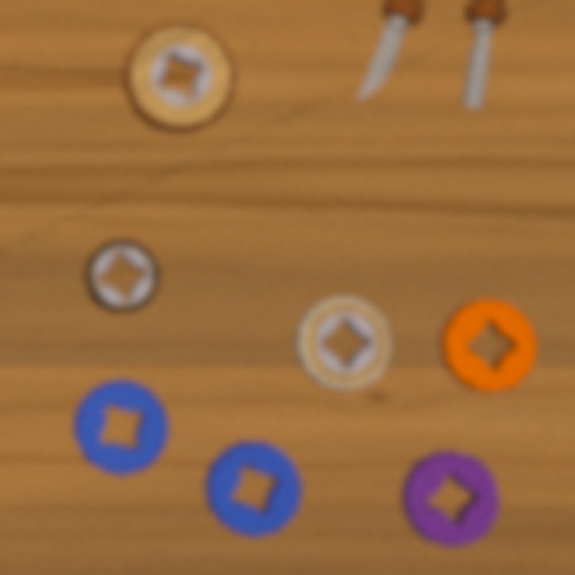

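The wheels (top-picture pixels): large is the tan one at (304,167), 66 mm. Medium is the pale felt one at (340,224), 56 mm; its lookalikes are blue (291,243) and (319,256), orange (371,225) and purple (362,258), which are excluded by colour. Small is the black-rimmed one at (291,210), 44 mm. The crop confirms all three. Next I'll look at the spindle from close by.

```bash
cat >> h.py <<'E'
def go(x=None,y=None,z=None,yaw=None):
    "units to reach target; yaw (deg) = world angle of tool y axis, mod 180"
    s=read_state(); R=np.array(s["ee_rot"]); p=np.array(s["tcp_pos"])
    t=np.array([p[i] if v is None else v for i,v in enumerate((x,y,z))])
    cur=np.degrees(np.arctan2(R[1,1],R[0,1])); 
    sh=R.T@(t-p)/.02
    print("shift",sh.round(2),"cur yaw",cur.round(1),"q6",np.round(s["q"][5],2),"q",np.round(s["q"],2))
    if yaw is not None:
        D=(yaw-cur+90)%180-90; print("turn z units",round(-np.radians(D)/.08,2))  # tool z down
    return sh
E
python3 - <<'E'
from h import *
print(np.array(viewer.camera_params("wrist")["hand_eye"]).round(3), viewer.camera_params("wrist")["fx"])
go(.4916,.1854,.24)
E
```

```text
[[ 0.    -0.966 -0.26   0.065]
 [ 1.     0.     0.     0.   ]
 [-0.    -0.26   0.966 -0.134]
 [ 0.     0.     0.     1.   ]] 277.6333834129482
shift [20.86 11.51 -0.05] cur yaw -106.8 q6 -0.28 q [ 1.56  0.26  0.11 -0.   -1.42 -0.28]
```

{"name": "move_arm", "arguments": {"targets": [[[100,1,0.55,0,0,0,0],[100,1,0.55,0,0,0,0],[100,1,0.55,0,0,0,0],[100,1,0.55,0,0,0,0],[100,1,0.55,0,0,0,0],[100,1,0.55,0,0,0,0],[100,1,0.55,0,0,0,0],[100,1,0.55,0,0,0,0],[100,1,0.55,0,0,0,0],[100,1,0.55,0,0,0,0],[100,1,0.55,0,0,0,0],[100,1,0.55,0,0,0,0]]]}}

```text
clock: 1.1
tcp_pos: [0.3508, 0.3298, 0.2389]
ee_rot: [[0.957, -0.289, -0.001], [-0.289, -0.957, -0.001], [-0.0, 0.001, -1.0]]
contact_force: [1.2, 0.3, -0.6]
width: 0.998
finger_force: 0.0
```

{"name": "move_arm", "arguments": {"targets": [[[100,1,0.55,0,0,0,0],[100,1,0.55,0,0,0,0],[100,1,0.55,0,0,0,0],[100,1,0.55,0,0,0,0],[100,1,0.55,0,0,0,0],[100,1,0.55,0,0,0,0],[100,1,0.55,0,0,0,0],[100,1,0.55,0,0,0,0],[100,0.86,0.5,0,0,0,0],[100,0,0,0,0,0,0],[100,0,0,0,0,0,0],[100,0,0,0,0,0,0]]]}}

```text
clock: 2.1
tcp_pos: [0.4914, 0.1861, 0.2389]
ee_rot: [[0.957, -0.289, -0.001], [-0.289, -0.957, -0.0], [-0.001, 0.0, -1.0]]
contact_force: [0.0, -0.2, 0.9]
width: 1.0
finger_force: 0.0
```

```bash
python3 - <<'E'
from h import *
go(.4916,.1854,.24)
im,d,c=grab("wrist"); np.savez("w1.npz",im=im,d=d,R=c[1],t=c[2]); 
P=pts(c,d); z=P[...,2]
k=(z>.075)&(z<.125)&(np.hypot(P[...,0]-.4916,P[...,1]-.1854)<.03); v,u=np.where(k); print(u.min(),u.max(),v.min(),v.max())
uu,vv=int(u.mean()),int(v.mean())
a=im[max(vv-70,0):vv+70,max(uu-90,0):uu+90]; print(max(uu-90,0),max(vv-70,0)); save("sp",cv2.resize(a,None,fx=4.2,fy=4.2,interpolation=cv2.INTER_CUBIC))
E
```

```text
shift [ 0.02  0.03 -0.05] cur yaw -106.8 q6 0.62 q [ 0.66  0.21  0.04 -0.   -1.41  0.62]
235 257 171 195
155 112
```

View pics/sp.png

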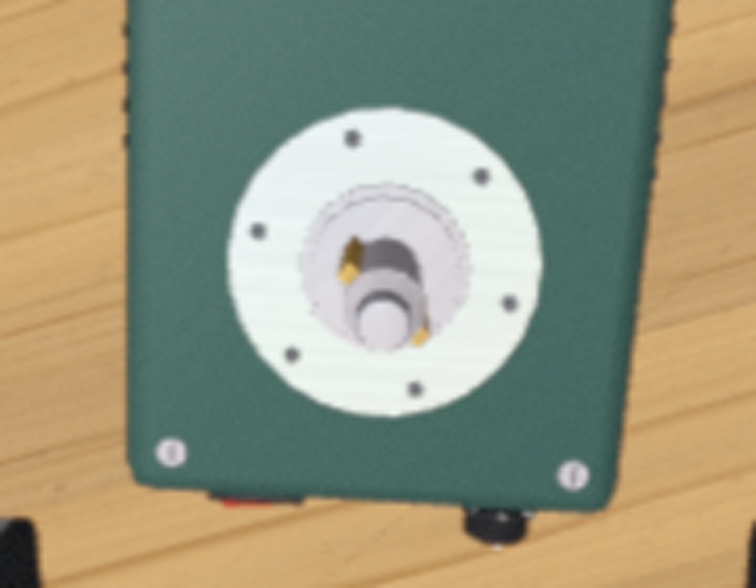

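{"name": "move_arm", "arguments": {"targets": [[[100,-0.8,0,0.8,0,0,0],[100,-0.8,0,0.8,0,0,0],[100,-0.8,0,0.8,0,0,0],[100,-0.8,0,0.8,0,0,0],[100,0,0,0,0,0,0],[100,0,0,0,0,0,0],[100,0,0,0,0,0,0]]]}}

```text
clock: 2.73
tcp_pos: [0.4309, 0.2051, 0.1761]
ee_rot: [[0.958, -0.287, 0.001], [-0.287, -0.958, 0.001], [0.001, -0.001, -1.0]]
contact_force: [-0.3, -0.0, -0.2]
width: 1.001
finger_force: 0.0
```

```bash
cat > spm.py <<'E'
from h import *
im,d,c=grab("wrist")
hsv=cv2.cvtColor(im,cv2.COLOR_BGR2HSV); P=pts(c,d); z=P[...,2]
near=np.hypot(P[...,0]-.4916,P[...,1]-.1854)<.025
k=near&(z>.09)&(hsv[...,1]>100)&(hsv[...,2]>120)
n,l,st,ce=cv2.connectedComponentsWithStats(k.astype(np.uint8))
for i in range(1,n): print(st[i],ce[i].round(1),ray(c,*ce[i],.098).round(4),z[l==i].mean())
nz=near&(z>.108); v,u=np.where(nz); print("nose",u.mean(),v.mean(),ray(c,u.mean(),v.mean(),.117),z[nz].max())
fl=(z>.054)&(z<.063)&(np.hypot(P[...,0]-.4916,P[...,1]-.1854)<.03);print("flange",P[fl].mean(0),fl.sum(), np.percentile(P[fl],[2,98],axis=0).mean(0))
v,u=np.where(near); b=[u.min(),v.min()]; s=im[v.min()-10:v.max()+10,u.min()-10:u.max()+10]; print("crop origin",b[0]-10,b[1]-10,s.shape)
save("sp2",cv2.resize(s,None,fx=6,fy=6,interpolation=cv2.INTER_CUBIC))
E
python3 spm.py
```

```text
[350   0   1   1   1] [350.   0.] [0.5469 0.0991 0.098 ] 0.31031035049746014
[509   3   1   1   1] [509.   3.] [ 0.5147 -0.0023  0.098 ] 0.31031035049746014
[128   4   1   1   1] [128.   4.] [0.5873 0.242  0.098 ] 0.31031035049746014
[395   4   1   1   1] [395.   4.] [0.536  0.0708 0.098 ] 0.31031035049746014
[489   5   1   1   1] [489.   5.] [0.5173 0.0106 0.098 ] 0.31031035049746014
[33  6  1  1  1] [33.  6.] [0.6045 0.3035 0.098 ] 0.31031035049746014
[386   7   1   1   1] [386.   7.] [0.5359 0.0768 0.098 ] 0.31031035049746014
[400   6   1   1   1] [400.   6.] [0.5338 0.0677 0.098 ] 0.31031035049746014
[447   7   1   1   1] [447.   7.] [0.5242 0.0376 0.098 ] 0.31031035049746014
[379   9   1   1   1] [379.   9.] [0.5361 0.0815 0.098 ] 0.31031035049746014
[165  11   1   1   1] [165.  11.] [0.5763 0.2197 0.098 ] 0.31031035049746014
[138  13   1   1   1] [138.  13.] [0.5805 0.2376 0.098 ] 0.31031035049746014
[140  13   1   1   1] [140.  13.] [0.5801 0.2363 0.098 ] 0.31031035049746014
[155  12   1   1   1] [155.  12.] [0.5777 0.2264 0.098 ] 0.31031035049746014
[493  13   1   1   1] [493
[... 28230 characters left out ...]
 0.098 ] 0.31031035049746014
[165 311   1   1   1] [165. 311.] [0.3557 0.3049 0.098 ] 0.31031035049746014
[201 312   1   1   1] [201. 312.] [0.3454 0.2745 0.098 ] 0.31031035049746014
[ 69 359   1   1   1] [ 69. 359.] [0.3322 0.4107 0.098 ] 0.31031035049746014
[ 66 366   1   1   1] [ 66. 366.] [0.3255 0.4171 0.098 ] 0.31031035049746014
[ 54 375   1   1   1] [ 54. 375.] [0.3191 0.433  0.098 ] 0.31031035049746014
[101 377   1   1   1] [101. 377.] [0.3039 0.3907 0.098 ] 0.31031035049746014
nose 260.5747899159664 199.7764705882353 [0.43617554 0.19386257 0.117     ] 0.31031035049746014
flange [0.49258569 0.1871819  0.05721886] 1204 [0.49208154 0.1876877  0.05648555]
crop origin -10 -10 (10, 10, 3)
```

View pics/sp2.png

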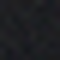

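The two brass key ends (234,109) and (258,131) in the wrist picture lie 23.4 mm apart, against 23.5 mm expected. That puts the spindle axis at (0.4925, 0.1879) with the keys at 31.9°, and the flange centre agrees. Next is a look at the large wheel.

{"name": "move_arm", "arguments": {"targets": [[[100,0.84,0.97,0,0,0,0],[100,0.84,0.97,0,0,0,0],[100,0.84,0.97,0,0,0,0],[100,0.84,0.97,0,0,0,0],[100,0.84,0.97,0,0,0,0],[100,0.84,0.97,0,0,0,0],[100,0.84,0.97,0,0,0,0],[100,0.84,0.97,0,0,0,0],[100,0.84,0.97,0.2,0,0,0],[100,0.84,0.97,0.2,0,0,0],[100,0.84,0.97,0.2,0,0,0],[100,0.84,0.97,0.2,0,0,0]]]}}

```text
clock: 3.78
tcp_pos: [0.5577, -0.0783, 0.1599]
ee_rot: [[0.957, -0.289, 0.002], [-0.289, -0.957, -0.0], [0.002, -0.0, -1.0]]
contact_force: [0.3, -0.3, -0.3]
width: 0.996
finger_force: 0.0
```

{"name": "move_arm", "arguments": {"targets": [[[100,0.84,0.97,0.2,0,0,0],[100,0.84,0.97,0.2,0,0,0],[100,0,0,0,0,0,0],[100,0,0,0,0,0,0],[100,0,0,0,0,0,0]]]}}

```text
clock: 4.2
tcp_pos: [0.5777, -0.1237, 0.1516]
ee_rot: [[0.957, -0.289, 0.001], [-0.289, -0.957, 0.0], [0.001, -0.0, -1.0]]
contact_force: [0.1, 0.0, 0.4]
width: 0.999
finger_force: 0.0
```

```bash
cat >> h.py <<'E'
def wheel(x,y,D,ztop=.016,name=None):
    "measure wheel near x,y: rim centre from depth, bore centre & keyway angle from depth (hole)"
    im,d,c=grab("wrist"); P=pts(c,d); z=P[...,2]; ok=(d>0)&(np.hypot(P[...,0]-x,P[...,1]-y)<D/2+.015)
    top=(ok&(abs(z-ztop)<.006)).astype(np.uint8)
    top=cv2.morphologyEx(top,cv2.MORPH_OPEN,np.ones((3,3)))
    cs,h=cv2.findContours(top,cv2.RETR_CCOMP,cv2.CHAIN_APPROX_NONE)
    i=max(range(len(cs)),key=lambda j:cv2.contourArea(cs[j])); W=lambda q:np.array([ray(c,*t[0],ztop)[:2] for t in q],np.float32)
    o=W(cs[i]); M=cv2.moments(o); e=cv2.minEnclosingCircle(o)
    print("rim centre",np.round(e[0],4),"D",round(2e3*e[1],1),"z",np.median(z[top>0]).round(4))
    hs=[j for j in range(len(cs)) if h[0][j][3]==i]
    if hs:
        q=W(max((cs[j] for j in hs),key=cv2.contourArea)); m=q.mean(0)
        mm=cv2.moments(q); b=np.array([mm["m10"],mm["m01"]])/mm["m00"]
        r=q-b; rr=np.hypot(*r.T); th=np.arctan2(r[:,1],r[:,0])
        # 4-fold phase of radius
        ph=np.angle((((rr-rr.mean()))*np.exp(4j*th)).sum())/4
        print("bore",b.round(4),"radius %.1f..%.1f"%(rr.min()*1e3,rr.max()*1e3),"keyway deg mod 90:",np.degrees(ph).round(1))
    v,u=np.where(top); a=im[max(v.min()-8,0):v.max()+8,max(u.min()-8,0):u.max()+8]
    print("origin",u.min()-8,v.min()-8)
    if name: save(name,cv2.resize(a,None,fx=4,fy=4,interpolation=cv2.INTER_CUBIC))
    return im,d,c,top
E
python3 - <<'E'
from h import *
wheel(.6143,-.1346,.068,name="wl")
E
```

```text
rim centre [ 0.6149 -0.1355] D 67.1 z 0.015
bore [ 0.6151 -0.1356] radius 10.9..15.5 keyway deg mod 90: 27.6
origin 206 103
```

View pics/wl.png

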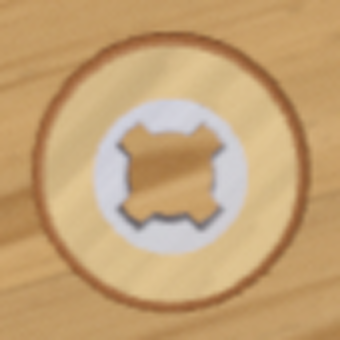

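```bash
python3 - <<'E'
from h import *
im,d,c=grab("wrist"); s=read_state(); P=pts(c,d); T=(P-np.array(s["tcp_pos"]))@np.array(s["ee_rot"])
k=(d>0)&(d<.18); print(k.sum()); Q=T[k]; print(np.percentile(Q,[0,1,5,50,95,99,100],axis=0).round(4))
go(.615,-.1356,.03)
print(ray((lambda f:(c[0],f["R"],f["t"]))(np.load("w1.npz")),238.3,176.8,.098),ray((lambda f:(c[0],f["R"],f["t"]))(np.load("w1.npz")),255.2,192.0,.098))
E
```

```text
44782
[[-0.0133 -0.0742 -0.0946]
 [-0.0104 -0.069  -0.0937]
 [-0.0077 -0.0631 -0.0914]
 [ 0.0108  0.0024 -0.0708]
 [ 0.0192  0.0652 -0.0276]
 [ 0.0198  0.0708 -0.0117]
 [ 0.0209  0.0753 -0.0032]]
shift [1.97 0.07 6.1 ] cur yaw -106.7 q6 1.22 q [ 0.05  0.37  0.05 -0.   -1.25  1.22]
[0.50210279 0.19288773 0.098     ] [0.48194751 0.18103672 0.098     ]
```

{"name": "move_arm", "arguments": {"targets": [[[100,0.98,0.03,0.8,0,0,0],[100,0.98,0.03,0.8,0,0,0],[100,0,0,0.9,0,0,0],[100,0,0,0.9,0,0,0],[100,0,0,0.9,0,0,0],[100,0,0,0.9,0,0,0],[100,0,0,0.9,0,0,0],[100,0,0,0.6,0,0,0],[100,0,0,0.4,0,0,0],[100,0,0,0.2,0,0,0],[100,0,0,0,0,0,0],[100,0,0,0,0,0,0]]]}}

```text
clock: 5.3
tcp_pos: [0.6151, -0.1357, 0.0062]
ee_rot: [[0.958, -0.288, 0.001], [-0.288, -0.958, -0.0], [0.001, -0.0, -1.0]]
contact_force: [-0.9, 0.4, 0.9]
width: 1.003
finger_force: 0.0
```

```bash
python3 -c "
from h import *
go(.615,-.1356,.005)"
```

```text
shift [-0.01 -0.01  0.06] cur yaw -106.7 q6 1.25 q [ 0.03  0.57 -0.03  0.   -0.97  1.25]
```

{"name": "move_arm", "arguments": {"targets": [[[60,0,0,0.05,0,0,0],[60,0,0,0,0,0,0],[60,0,0,0,0,0,0],[60,0,0,0,0,0,0],[60,0,0,0,0,0,0],[60,0,0,0,0,0,0]]]}}

```text
clock: 5.8
tcp_pos: [0.6156, -0.136, 0.0063]
ee_rot: [[0.958, -0.288, 0.003], [-0.288, -0.958, -0.0], [0.003, -0.0, -1.0]]
contact_force: [-2.2, 1.9, 6.3]
width: 0.771
finger_force: 66.7
```

{"name": "move_arm", "arguments": {"targets": [[[60,0,0,-0.2,0,0,0],[60,0,0,-0.4,0,0,0],[60,0,0,-0.8,0,0,0],[60,0,0,-1,0,0,0],[60,0,0,-1,0,0,0],[60,0,0,-1,0,0,0],[60,0,0,-1,0,0,0],[60,0,0,-1,0,0,0],[60,0,0,-0.8,0,0,0],[60,0,0,0,0,0,0],[60,0,0,0,0,0,0],[60,0,0,0,0,0,0]]]}}

```text
clock: 6.8
tcp_pos: [0.6139, -0.1357, 0.1475]
ee_rot: [[0.957, -0.289, -0.001], [-0.289, -0.957, 0.001], [-0.002, -0.0, -1.0]]
contact_force: [-0.0, -0.3, -1.3]
width: 0.771
finger_force: 66.8
```

```bash
cat > held.py <<'E'
from h import *
import sys
D=float(sys.argv[1]); off=float(sys.argv[2])   # off: wheel top above TCP
s=read_state(); p=np.array(s["tcp_pos"]); R=np.array(s["ee_rot"])
im,d,c,top=wheel(p[0],p[1],D,p[2]+off,name=sys.argv[3] if len(sys.argv)>3 else None)
P=pts(c,d)
A=P[top>0]; m=A.mean(0); n=np.linalg.svd(A-m,full_matrices=False)[2][2]; print("normal in tool",(R.T@n).round(3))
print("tcp",p.round(4),"force",np.round(s["contact_force"],1)); go(.4925,.1879,p[2])
E
python3 held.py .068 .0097 held1
```

```text
rim centre [ 0.6203 -0.1382] D 80.4 z 0.1561
bore [ 0.615  -0.1365] radius 9.4..14.4 keyway deg mod 90: 27.7
origin 143 179
normal in tool [ 0.007  0.    -1.   ]
tcp [ 0.6139 -0.1357  0.1475] force [-0.  -0.3 -1.3]
shift [-10.48 -13.74   0.  ] cur yaw -106.8 q6 1.25 q [ 0.03  0.45  0.16 -0.   -1.28  1.25]
```

View pics/held1.png

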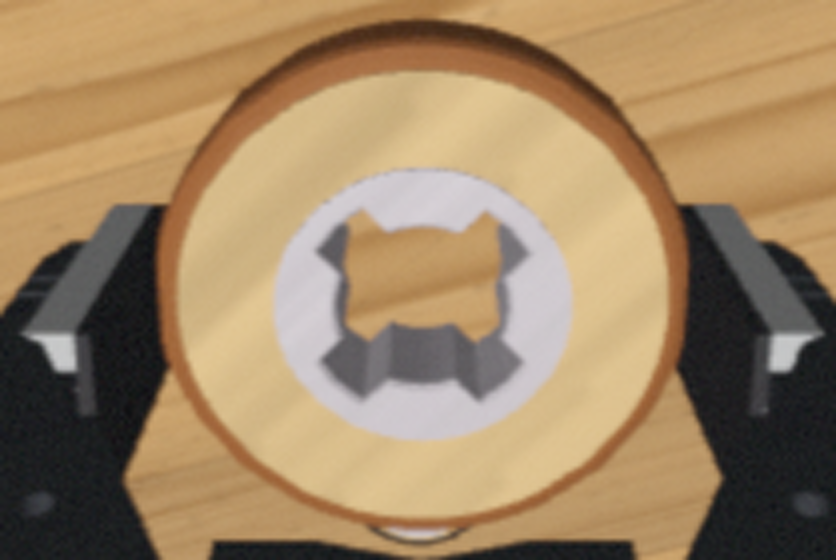

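```bash
cat > held.py <<'E'
from h import *
import sys
off,dyaw=float(sys.argv[1]),float(sys.argv[2]); sx,sy=.4925,.1879   # off: wheel top above TCP
s=read_state(); p=np.array(s["tcp_pos"]); R=np.array(s["ee_rot"]); zt=p[2]+off
im,d,c=grab("wrist"); P=pts(c,d); hsv=cv2.cvtColor(im,cv2.COLOR_BGR2HSV)
k=(d>0)&(abs(P[...,2]-zt)<.006)&(hsv[...,1]<45)&(hsv[...,2]>120)&(np.hypot(P[...,0]-p[0],P[...,1]-p[1])<.024)
k=cv2.morphologyEx(k.astype(np.uint8),cv2.MORPH_OPEN,np.ones((3,3)))
q=max(cv2.findContours(k,cv2.RETR_EXTERNAL,cv2.CHAIN_APPROX_NONE)[0],key=cv2.contourArea)
W=np.array([ray(c,*t[0],zt)[:2] for t in q],np.float32); e=cv2.fitEllipse(W); m=cv2.minEnclosingCircle(W)
print("hub ellipse",np.round(e[0],4),np.round(e[1],4),"circle",np.round(m[0],4),m[1])
o=np.array([*e[0],zt])-p; ot=R.T@o; print("hub in tool",ot.round(4))
a=np.radians(dyaw); Rz=np.array([[np.cos(a),-np.sin(a),0],[np.sin(a),np.cos(a),0],[0,0,1]])
t=np.array([sx,sy,p[2]])-Rz@o; print("target tcp",t.round(4)); go(t[0],t[1],p[2]); print("turn z",-a/.08)
E
python3 held.py .0097 4.3
```

```text
hub ellipse [ 0.6133 -0.136 ] [0.0364 0.0365] circle [ 0.6133 -0.1361] 0.01859920658171177
hub in tool [-0.0003  0.0003 -0.0097]
target tcp [0.4929 0.1881 0.1373]
shift [-10.46 -13.76   0.02] cur yaw -106.8 q6 1.25 q [ 0.03  0.45  0.16 -0.   -1.28  1.25]
turn z -0.938114472946952
```

```bash
python3 -c "
from h import *
s=read_state(); print(s)"
```

```text
{'clock': 6.9, 'q': array([ 3.00872732e-02,  4.50202229e-01,  1.56724083e-01, -4.70140049e-04,
       -1.27990297e+00,  1.24783825e+00]), 'joint_vel': array([ 0.00092695,  0.00304929,  0.00376318,  0.00326676, -0.00153912,
        0.00076156]), 'joint_torque': array([-5.68987991e-03, -4.99608743e+01,  2.37585336e+01,  5.41856200e+00,
       -2.25656222e-03, -7.18906858e-05]), 'tcp_pos': array([ 0.61367251, -0.13584103,  0.14690394]), 'ee_rot': array([[ 9.57376543e-01, -2.88831111e-01, -2.59713018e-03],
       [-2.88831139e-01, -9.57379984e-01,  3.72428305e-04],
       [-2.59400933e-03,  3.93577943e-04, -9.99996558e-01]]), 'contact_force': array([ 1.08581646, -1.10857327, -0.98367677]), 'wrist_torque': array([-0.00553601,  0.02675323, -0.01977616]), 'finger_force': 66.81552305817604, 'width': 0.7687613963940105}
```

{"name": "move_arm", "arguments": {"targets": [[[60,-0.38,-0.5,0,0,0,0],[60,-0.75,-0.98,0,0,0,0],[60,-0.75,-0.98,0,0,0,0],[60,-0.75,-0.98,0,0,0,0],[60,-0.75,-0.98,0,0,0,0],[60,-0.75,-0.98,0,0,0,0],[60,-0.75,-0.98,0,0,0,0],[60,-0.75,-0.98,0,0,0,0],[60,-0.75,-0.98,0,0,0,0],[60,-0.75,-0.98,0,0,0,0],[60,-0.75,-0.98,0,0,0,0],[60,-0.75,-0.98,0,0,0,0]]]}}

```text
clock: 7.9
tcp_pos: [0.513, 0.1311, 0.1477]
ee_rot: [[0.957, -0.288, -0.001], [-0.288, -0.957, -0.0], [-0.001, 0.001, -1.0]]
contact_force: [-0.0, 0.3, -1.1]
width: 0.771
finger_force: 66.8
```

{"name": "move_arm", "arguments": {"targets": [[[60,-0.75,-0.98,0,0,0,0],[60,-0.75,-0.98,0,0,0,0],[60,-0.33,-0.5,0,0,0,0],[60,0,0,0,0,0,-0.47],[60,0,0,0,0,0,-0.47],[60,0,0,0,0,0,0],[60,0,0,0,0,0,0],[60,0,0,0,0,0,0]]]}}

```text
clock: 8.57
tcp_pos: [0.4933, 0.1873, 0.148]
ee_rot: [[0.976, -0.217, -0.0], [-0.217, -0.976, -0.0], [-0.0, 0.0, -1.0]]
contact_force: [0.2, -0.9, -1.6]
width: 0.772
finger_force: 66.8
```

```bash
python3 held.py .0097 0; python3 - <<'E'
from h import *
im,d,c=grab("wrist"); save("over1",im)
E
```

```text
hub ellipse [0.493  0.1871] [0.0364 0.0365] circle [0.4929 0.187 ] 0.01859421655535698
hub in tool [-0.0003  0.0003 -0.0097]
target tcp [0.4929 0.1881 0.1383]
shift [-0.04 -0.04  0.  ] cur yaw -102.5 q6 0.69 q [ 0.66  0.26 -0.12  0.   -1.19  0.69]
turn z -0.0
```

View pics/over1.png

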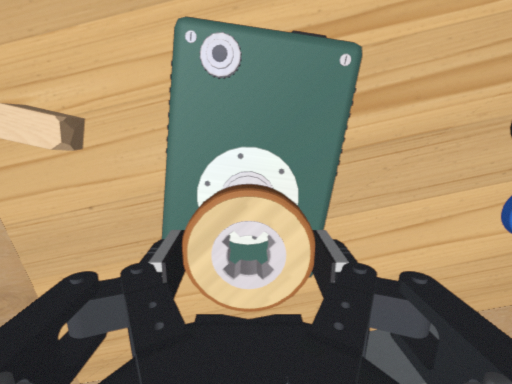

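{"name": "move_arm", "arguments": {"targets": [[[60,-0.04,-0.04,0.4,0,0,0],[60,0,0,0.5,0,0,0],[60,0,0,0.4,0,0,0],[60,0,0,0.3,0,0,0],[60,0,0,0.1,0,0,0],[60,0,0,0.1,0,0,0],[60,0,0,0.1,0,0,0],[60,0,0,0,0,0,0]]]}}

```text
clock: 9.33
tcp_pos: [0.4929, 0.1885, 0.1101]
ee_rot: [[0.976, -0.216, -0.0], [-0.216, -0.976, -0.0], [-0.0, 0.0, -1.0]]
contact_force: [0.5, 0.5, -1.6]
width: 0.767
finger_force: 66.8
```

Free so far. I'll ease it down past the cone and the key ends.

{"name": "move_arm", "arguments": {"targets": [[[60,0,0,0.08,0,0,0],[60,0,0,0.08,0,0,0],[60,0,0,0.08,0,0,0],[60,0,0,0,0,0,0]]]}}

```text
clock: 9.67
tcp_pos: [0.4927, 0.1884, 0.1052]
ee_rot: [[0.976, -0.216, -0.0], [-0.216, -0.976, -0.0], [-0.0, 0.0, -1.0]]
contact_force: [-0.1, 0.1, -0.7]
width: 0.77
finger_force: 66.8
```

{"name": "move_arm", "arguments": {"targets": [[[60,0,0,0.08,0,0,0],[60,0,0,0.08,0,0,0],[60,0,0,0,0,0,0]]]}}

```text
clock: 9.92
tcp_pos: [0.4927, 0.1884, 0.1019]
ee_rot: [[0.976, -0.216, -0.001], [-0.216, -0.976, -0.0], [-0.0, 0.0, -1.0]]
contact_force: [0.2, 0.1, -1.9]
width: 0.769
finger_force: 66.8
```

{"name": "move_arm", "arguments": {"targets": [[[60,0,0,0.15,0,0,0],[60,0,0,0.15,0,0,0],[60,0,0,0.15,0,0,0],[60,0,0,0.15,0,0,0],[60,0,0,0.15,0,0,0],[60,0,0,0,0,0,0]]]}}

```text
clock: 10.42
tcp_pos: [0.4925, 0.1883, 0.0864]
ee_rot: [[0.976, -0.216, -0.001], [-0.216, -0.976, -0.001], [-0.001, 0.001, -1.0]]
contact_force: [-0.4, -0.5, -1.8]
width: 0.767
finger_force: 66.8
```

{"name": "move_arm", "arguments": {"targets": [[[60,0,0,0.15,0,0,0],[60,0,0,0.15,0,0,0],[60,0,0,0.15,0,0,0],[60,0,0,0.15,0,0,0],[60,0,0,0.15,0,0,0],[60,0,0,0.1,0,0,0],[60,0,0,0.1,0,0,0],[60,0,0,0,0,0,0],[60,0,0,0,0,0,0]]]}}

```text
clock: 11.17
tcp_pos: [0.4929, 0.1885, 0.0682]
ee_rot: [[0.976, -0.216, -0.0], [-0.216, -0.976, -0.0], [-0.0, 0.0, -1.0]]
contact_force: [0.3, -0.4, -1.6]
width: 0.767
finger_force: 66.8
```

{"name": "move_arm", "arguments": {"targets": [[[60,0,0,0.06,0,0,0],[60,0,0,0.05,0,0,0],[60,0,0,0.05,0,0,0],[60,0,0,0,0,0,0]]]}}

```text
clock: 11.5
tcp_pos: [0.4928, 0.1884, 0.0649]
ee_rot: [[0.976, -0.216, -0.0], [-0.216, -0.976, -0.0], [-0.0, 0.0, -1.0]]
contact_force: [0.7, 0.2, -1.4]
width: 0.769
finger_force: 66.8
```

{"name": "move_arm", "arguments": {"targets": [[[60,0,0,0.04,0,0,0],[60,0,0,0,0,0,0],[60,0,0,0,0,0,0]]]}}

```text
clock: 11.75
tcp_pos: [0.4929, 0.1885, 0.0643]
ee_rot: [[0.976, -0.216, 0.0], [-0.216, -0.976, 0.0], [0.0, -0.0, -1.0]]
contact_force: [0.3, 0.3, -1.9]
width: 0.772
finger_force: 66.9
```

{"name": "move_arm", "arguments": {"targets": [[[60,0,0,0.04,0,0,0],[60,0,0,0,0,0,0],[60,0,0,0,0,0,0]]]}}

```text
clock: 12.0
tcp_pos: [0.493, 0.1885, 0.0642]
ee_rot: [[0.976, -0.216, 0.0], [-0.216, -0.976, 0.0], [0.0, -0.0, -1.0]]
contact_force: [-2.8, -0.2, 5.2]
width: 0.77
finger_force: 67.5
```

{"name": "move_arm", "arguments": {"targets": [[[60,0,0,0.04,0,0,0],[60,0,0,0,0,0,0],[60,0,0,0,0,0,0]]]}}

```text
clock: 12.25
tcp_pos: [0.493, 0.1885, 0.0642]
ee_rot: [[0.977, -0.215, 0.001], [-0.215, -0.977, 0.0], [0.001, -0.0, -1.0]]
contact_force: [-5.3, -0.7, 10.2]
width: 0.772
finger_force: 68.1
```

{"name": "move_arm", "arguments": {"targets": [[[60,0,0,-0.07,0,0,0],[95,0,0,0,0,0,0],[95,0,0,0,0,0,0],[95,0,0,0,0,0,0],[95,0,0,0,0,0,0],[95,0,0,-0.3,0,0,0],[95,0,0,-0.8,0,0,0],[95,0,0,-1,0,0,0],[95,0,0,-1,0,0,0],[95,0,0,-1,0,0,0],[95,0,0,-0.8,0,0,0],[95,0,0,0,0,0,0]]]}}

```text
clock: 13.25
tcp_pos: [0.4949, 0.1893, 0.1663]
ee_rot: [[0.977, -0.215, 0.006], [-0.215, -0.977, 0.003], [0.006, -0.004, -1.0]]
contact_force: [0.3, 1.3, 0.6]
width: 0.948
finger_force: 0.0
```

```bash
python3 - <<'E'
from h import *
s=read_state();print(s["width"],s["tcp_pos"])
im,d,c=grab("wrist"); P=pts(c,d); ok=(d>0)&(np.hypot(P[...,0]-.4925,P[...,1]-.1879)<.045)
r=np.hypot(P[...,0]-.4925,P[...,1]-.1879); k=ok&(r>.022)&(r<.031); print("wheel top z",np.percentile(P[k][:,2],[5,50,95]).round(4),"exp .074")
go(.451-.04*.976,-.232+.04*.217,.15)
E
```

```text
0.9481224465751404 [0.49489864 0.18928863 0.16634745]
wheel top z [0.0726 0.2525 0.2601] exp .074
shift [ 0.44 21.02  0.65] cur yaw -102.5 q6 0.69 q [ 0.66  0.25 -0.1   0.   -1.22  0.69]
```

{"name": "move_arm", "arguments": {"targets": [[[95,0,0.5,0,0,0,0],[95,0,1,0,0,0,0],[95,0,1,0,0,0,0],[95,0,1,0,0,0,0],[95,0,1,0,0,0,0],[95,0,1,0,0,0,0],[95,0,1,0,0,0,0],[95,0,1,0,0,0,0],[95,0,1,0,0,0,0],[95,0,1,0,0,0,0],[95,0,1,0,0,0,0],[95,0,1,0,0,0,0]]]}}

```text
clock: 14.3
tcp_pos: [0.4418, -0.0375, 0.1611]
ee_rot: [[0.976, -0.216, -0.002], [-0.216, -0.976, -0.0], [-0.002, 0.001, -1.0]]
contact_force: [0.2, 0.4, -0.3]
width: 0.95
finger_force: 0.0
```

{"name": "move_arm", "arguments": {"targets": [[[80,0.1,1,0.1,0,0,0],[80,0.1,1,0.1,0,0,0],[80,0.1,1,0.1,0,0,0],[80,0.1,1,0.1,0,0,0],[80,0,1,0.1,0,0,0],[80,0,1,0.1,0,0,0],[80,0,1,0,0,0,0],[80,0,1,0,0,0,0],[80,0,1,0,0,0,0],[80,0,0.5,0,0,0,0],[80,0,0,0,0,0,0],[80,0,0,0,0,0,0]]]}}

```text
clock: 15.3
tcp_pos: [0.4093, -0.2234, 0.1494]
ee_rot: [[0.976, -0.217, -0.001], [-0.217, -0.976, 0.001], [-0.001, -0.0, -1.0]]
contact_force: [0.1, -0.8, 0.3]
width: 0.799
finger_force: 0.0
```

```bash
python3 - <<'E'
from h import *
s=read_state();print(s["width"],s["tcp_pos"],s["q"])
wheel(.451,-.232,.056,name="wm")
E
```

```text
0.7987958560668224 [ 0.40929289 -0.22344584  0.14941326] [-1.62517181e-01  1.40982830e-01 -2.70118192e-01 -3.79247466e-04
 -1.16109462e+00  1.51432333e+00]
rim centre [ 0.4507 -0.2332] D 55.3 z 0.015
bore [ 0.4507 -0.2331] radius 10.4..15.6 keyway deg mod 90: 3.7
origin 212 105
```

View pics/wm.png

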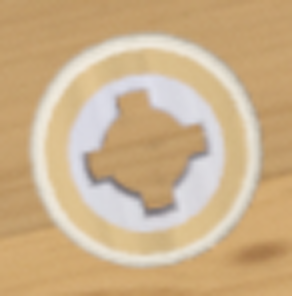

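```bash
python3 -c "
from h import *
go(.4507,-.2332,.010)"
```

```text
shift [2.12 0.05 6.98] cur yaw -102.5 q6 1.51 q [-0.16  0.14 -0.27 -0.   -1.16  1.51]
```

{"name": "move_arm", "arguments": {"targets": [[[80,0.7,0.05,0.5,0,0,0],[80,0.7,0,0.9,0,0,0],[80,0.72,0,0.9,0,0,0],[80,0,0,1,0,0,0],[80,0,0,1,0,0,0],[80,0,0,1,0,0,0],[80,0,0,0.8,0,0,0],[80,0,0,0.5,0,0,0],[80,0,0,0.3,0,0,0],[80,0,0,0,0,0,0],[80,0,0,0,0,0,0]]]}}

```text
clock: 16.27
tcp_pos: [0.4517, -0.2333, 0.0126]
ee_rot: [[0.977, -0.215, 0.001], [-0.215, -0.977, -0.0], [0.001, 0.0, -1.0]]
contact_force: [0.3, 0.3, -0.1]
width: 0.801
finger_force: 0.0
```

{"name": "move_arm", "arguments": {"targets": [[[45,0,0,0,0,0,0],[45,0,0,0,0,0,0],[45,0,0,0,0,0,0],[45,0,0,0,0,0,0],[45,0,0,0,0,0,0],[45,0,0,0,0,0,0]]]}}

```text
clock: 16.77
tcp_pos: [0.4522, -0.2337, 0.0139]
ee_rot: [[0.976, -0.216, 0.003], [-0.216, -0.976, -0.001], [0.003, 0.0, -1.0]]
contact_force: [-1.5, 1.5, 6.4]
width: 0.624
finger_force: 62.2
```

{"name": "move_arm", "arguments": {"targets": [[[80,0,0,0,0,0,0],[80,0,0,0,0,0,0],[80,0,0,0,0,0,0],[80,0,0,0.2,0,0,0],[80,0,0,0.15,0,0,0],[80,0,0,0,0,0,0],[45,0,0,0,0,0,0],[45,0,0,0,0,0,0],[45,0,0,0,0,0,0],[45,0,0,0,0,0,0],[45,0,0,0,0,0,0]]]}}

```text
clock: 17.68
tcp_pos: [0.4513, -0.2335, 0.0053]
ee_rot: [[0.976, -0.216, 0.0], [-0.216, -0.976, -0.0], [0.0, 0.0, -1.0]]
contact_force: [-1.6, 0.9, 3.7]
width: 0.633
finger_force: 63.5
```

```bash
python3 -c "
from h import *
s=read_state();print(s['tcp_pos'],s['width'],s['contact_force'],s['clock'])"
```

```text
[ 0.45132466 -0.23354001  0.0053139 ] 0.6332906478383512 [-1.63898859  0.87796744  3.72324924] 17.6833
```

{"name": "move_arm", "arguments": {"targets": [[[45,0,0,-0.2,0,0,0],[45,0,0,-0.5,0,0,0],[45,0,0,-0.8,0,0,-0.6],[45,0,0,-1,0,0,-0.8],[45,0,0,-1,0,0,-0.95],[45,0,0,-1,0,0,-0.95],[45,0,0,-1,0,0,-0.95],[45,0,0,-1,0,0,-0.95],[45,0,0,-0.7,0,0,-0.95],[45,0,0,0,0,0,0],[45,0,0,0,0,0,0],[45,0,0,0,0,0,0]]]}}

```text
clock: 18.68
tcp_pos: [0.4506, -0.2332, 0.1484]
ee_rot: [[0.963, 0.269, -0.001], [0.269, -0.963, 0.001], [-0.001, -0.001, -1.0]]
contact_force: [-0.2, 0.6, -1.1]
width: 0.631
finger_force: 63.2
```

```bash
python3 held.py .0107 0; python3 -c "
from h import *
s=read_state(); p=s['tcp_pos']; print(p,s['contact_force'],s['width']); wheel(p[0],p[1],.056,p[2]+.0107,name='held2')"
```

```text
hub ellipse [ 0.4506 -0.2331] [0.0363 0.0365] circle [ 0.4506 -0.2331] 0.018576769158244133
hub in tool [ 0.     -0.0001 -0.0107]
target tcp [0.4925 0.1878 0.1377]
shift [  7.7 -19.7  -0. ] cur yaw -74.4 q6 2.01 q [-0.17  0.22 -0.17 -0.   -1.18  2.01]
turn z -0.0
[ 0.4504547  -0.23314324  0.14805917] [-0.63164349  0.67389356 -1.64967155] 0.6335832463901623
rim centre [ 0.4559 -0.2319] D 68.0 z 0.1577
bore [ 0.4521 -0.2328] radius 9.2..14.6 keyway deg mod 90: 29.7
origin 155 191
```

{"name": "move_arm", "arguments": {"targets": [[[45,0.2,-0.5,0,0,0,0],[45,0.39,-1,0,0,0,0],[45,0.39,-1,0,0,0,0],[45,0.39,-1,0,0,0,0],[45,0.39,-1,0,0,0,0],[45,0.39,-1,0,0,0,0],[45,0.39,-1,0,0,0,0],[45,0.39,-1,0,0,0,0],[45,0.39,-1,0,0,0,0],[45,0.39,-1,0,0,0,0],[45,0.39,-1,0,0,0,0],[45,0.39,-1,0,0,0,0]]]}}

```text
clock: 19.78
tcp_pos: [0.4748, 0.0137, 0.1485]
ee_rot: [[0.963, 0.271, -0.001], [0.271, -0.963, -0.0], [-0.001, -0.0, -1.0]]
contact_force: [1.0, 0.6, -0.6]
width: 0.629
finger_force: 63.2
```

{"name": "move_arm", "arguments": {"targets": [[[45,0.39,-1,0,0,0,0],[45,0.39,-1,0,0,0,0],[45,0.39,-1,0,0,0,0],[45,0.39,-1,0,0,0,0],[45,0.39,-1,0,0,0,0],[45,0.39,-1,0,0,0,0],[45,0.39,-1,0,0,0,0],[45,0.39,-1,0,0,0,0],[45,0.48,-1.0,0,0,0,0],[45,0,-0.2,0,0,0,-0.2],[45,0,0,0,0,0,0],[45,0,0,0,0,0,0]]]}}

```text
clock: 20.78
tcp_pos: [0.4941, 0.2088, 0.1485]
ee_rot: [[0.958, 0.287, -0.001], [0.287, -0.958, -0.001], [-0.001, 0.001, -1.0]]
contact_force: [0.7, -0.5, -1.1]
width: 0.629
finger_force: 63.2
```

```bash
python3 held.py .0107 0; python3 -c "
from h import *
s=read_state(); print(s['tcp_pos'],s['contact_force'])"
```

```text
hub ellipse [0.4941 0.2089] [0.0362 0.0366] circle [0.4941 0.2089] 0.01863030157983303
hub in tool [-0.     -0.     -0.0107]
target tcp [0.4925 0.1879 0.1378]
shift [-0.38  0.96  0.01] cur yaw -73.4 q6 1.17 q [ 0.69  0.27 -0.1  -0.   -1.2   1.17]
turn z -0.0
[0.49426354 0.20841901 0.14868915] [ 0.48112972 -0.22401196 -0.93894265]
```

{"name": "move_arm", "arguments": {"targets": [[[45,-0.19,0.48,0,0,0,0],[45,-0.19,0.47,0,0,0,0],[45,0,0,0.3,0,0,0],[45,0,0,0.5,0,0,0],[45,0,0,0.5,0,0,0],[45,0,0,0.3,0,0,0],[45,0,0,0.1,0,0,0],[45,0,0,0.1,0,0,0],[45,0,0,0.1,0,0,0],[45,0,0,0,0,0,0]]]}}

```text
clock: 21.67
tcp_pos: [0.4929, 0.1886, 0.1108]
ee_rot: [[0.958, 0.287, -0.0], [0.287, -0.958, -0.0], [-0.0, 0.0, -1.0]]
contact_force: [-0.5, 0.0, -0.0]
width: 0.629
finger_force: 63.3
```

{"name": "move_arm", "arguments": {"targets": [[[45,0,0,0.08,0,0,0],[45,0,0,0.08,0,0,0],[45,0,0,0.08,0,0,0],[45,0,0,0,0,0,0]]]}}

```text
clock: 22.0
tcp_pos: [0.4928, 0.1885, 0.106]
ee_rot: [[0.958, 0.286, -0.0], [0.286, -0.958, -0.0], [-0.0, 0.0, -1.0]]
contact_force: [-0.6, -0.4, -2.3]
width: 0.631
finger_force: 63.3
```

{"name": "move_arm", "arguments": {"targets": [[[45,0,0,0.08,0,0,0],[45,0,0,0.08,0,0,0],[45,0,0,0,0,0,0]]]}}

```text
clock: 22.25
tcp_pos: [0.4928, 0.1884, 0.1027]
ee_rot: [[0.958, 0.286, -0.001], [0.286, -0.958, -0.0], [-0.001, 0.0, -1.0]]
contact_force: [-0.1, 0.0, -1.1]
width: 0.633
finger_force: 63.3
```

{"name": "move_arm", "arguments": {"targets": [[[45,0,0,0.08,0,0,0],[45,0,0,0.1,0,0,0],[45,0,0,0,0,0,0]]]}}

```text
clock: 22.5
tcp_pos: [0.4927, 0.1884, 0.099]
ee_rot: [[0.958, 0.286, -0.001], [0.286, -0.958, -0.0], [-0.001, 0.0, -1.0]]
contact_force: [-0.5, -0.4, -0.7]
width: 0.629
finger_force: 63.3
```

{"name": "move_arm", "arguments": {"targets": [[[45,0,0,0.12,0,0,0],[45,0,0,0.12,0,0,0],[45,0,0,0.12,0,0,0],[45,0,0,0.12,0,0,0],[45,0,0,0.12,0,0,0],[45,0,0,0.1,0,0,0],[45,0,0,0.08,0,0,0],[45,0,0,0.06,0,0,0],[45,0,0,0,0,0,0],[45,0,0,0,0,0,0]]]}}

```text
clock: 23.33
tcp_pos: [0.493, 0.1885, 0.0827]
ee_rot: [[0.958, 0.286, 0.0], [0.286, -0.958, -0.0], [-0.0, 0.0, -1.0]]
contact_force: [0.4, -0.2, -0.9]
width: 0.633
finger_force: 63.3
```

{"name": "move_arm", "arguments": {"targets": [[[45,0,0,0.05,0,0,0],[45,0,0,0.04,0,0,0],[45,0,0,0,0,0,0],[45,0,0,0,0,0,0]]]}}

```text
clock: 23.67
tcp_pos: [0.4929, 0.1885, 0.0809]
ee_rot: [[0.958, 0.286, -0.0], [0.286, -0.958, -0.0], [-0.0, 0.0, -1.0]]
contact_force: [-0.1, -1.0, -0.6]
width: 0.63
finger_force: 63.3
```

{"name": "move_arm", "arguments": {"targets": [[[45,0,0,0.05,0,0,0],[45,0,0,0.03,0,0,0],[45,0,0,0,0,0,0],[45,0,0,0,0,0,0]]]}}

```text
clock: 24.0
tcp_pos: [0.493, 0.1885, 0.0793]
ee_rot: [[0.958, 0.286, 0.0], [0.286, -0.958, 0.0], [0.0, -0.0, -1.0]]
contact_force: [-1.1, -0.1, 0.2]
width: 0.629
finger_force: 63.3
```

{"name": "move_arm", "arguments": {"targets": [[[45,0,0,0.04,0,0,0],[45,0,0,0,0,0,0],[45,0,0,0,0,0,0]]]}}

```text
clock: 24.25
tcp_pos: [0.493, 0.1885, 0.0793]
ee_rot: [[0.958, 0.287, 0.001], [0.287, -0.958, 0.0], [0.001, 0.0, -1.0]]
contact_force: [-2.9, -0.0, 5.3]
width: 0.629
finger_force: 64.0
```

{"name": "move_arm", "arguments": {"targets": [[[45,0,0,-0.04,0,0,0],[85,0,0,0,0,0,0],[85,0,0,0,0,0,0],[85,0,0,0,0,0,0],[85,0,0,0,0,0,0],[85,0,0,-0.3,0,0,0],[85,0,0,-0.7,0,0,0],[85,0,0,-1,0,0,0],[85,0,0,-1,0,0,0],[85,0,0,-0.8,0,0,0],[85,0,0,-0.2,0,0,0]]]}}

```text
clock: 25.17
tcp_pos: [0.4945, 0.1892, 0.1628]
ee_rot: [[0.958, 0.287, 0.005], [0.287, -0.958, 0.002], [0.006, -0.001, -1.0]]
contact_force: [1.0, 0.1, 0.6]
width: 0.849
finger_force: 0.0
```

{"name": "move_arm", "arguments": {"targets": [[[75,-0.2,0.5,0,0,0,0],[75,-0.45,1,0,0,0,0],[75,-0.45,1,0,0,0,0],[75,-0.45,1,0,0,0,0],[75,-0.45,1,0,0,0,0],[75,-0.45,1,0,0,0,0],[75,-0.45,1,0,0,0,0],[75,-0.45,1,0,0,0,0],[75,-0.45,1,0,0,0,0],[75,-0.45,1,0,0,0,0],[75,-0.45,1,0,0,0,0],[75,-0.45,1,0,0,0,0]]]}}

```text
clock: 26.17
tcp_pos: [0.4588, -0.0628, 0.1583]
ee_rot: [[0.958, 0.286, -0.002], [0.286, -0.958, -0.0], [-0.002, -0.001, -1.0]]
contact_force: [0.4, 0.6, -0.0]
width: 0.751
finger_force: 0.0
```

{"name": "move_arm", "arguments": {"targets": [[[75,-0.45,1,0,0,0,0],[75,-0.45,1,0,0,0,0],[75,0,0.2,0,0,0,0],[75,0,0,0,0,0,0],[75,0,0,0,0,0,0]]]}}

```text
clock: 26.58
tcp_pos: [0.4549, -0.1088, 0.1586]
ee_rot: [[0.958, 0.285, -0.001], [0.285, -0.958, 0.0], [-0.001, -0.001, -1.0]]
contact_force: [-0.1, 0.5, -0.8]
width: 0.753
finger_force: 0.0
```

```bash
python3 - <<'E'
from h import *
wheel(.4914,-.0975,.044,name="ws")
s=read_state();print(s["width"],s["tcp_pos"])
E
```

```text
rim centre [ 0.4914 -0.0982] D 43.4 z 0.0149
bore [ 0.4913 -0.0982] radius 10.3..17.2 keyway deg mod 90: 12.8
origin 219 117
0.7547581681620381 [ 0.45510807 -0.10836273  0.1587996 ]
```

View pics/ws.png

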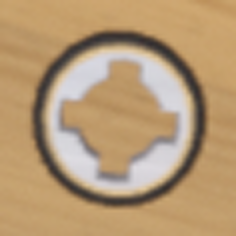

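{"name": "move_arm", "arguments": {"targets": [[[75,0.63,0.03,0.5,0,0,0],[75,0.63,0,0.9,0,0,0],[75,0.63,0,1,0,0,0],[75,0,0,1,0,0,0],[75,0,0,1,0,0,0],[75,0,0,1,0,0,0],[75,0,0,0.9,0,0,0],[75,0,0,0.6,0,0,0],[75,0,0,0.4,0,0,0],[75,0,0,0.2,0,0,0],[75,0,0,0,0,0,0],[75,0,0,0,0,0,0]]]}}

```text
clock: 27.63
tcp_pos: [0.4923, -0.0981, 0.0098]
ee_rot: [[0.958, 0.287, 0.001], [0.287, -0.958, -0.0], [0.001, 0.0, -1.0]]
contact_force: [0.1, 0.1, 0.4]
width: 0.749
finger_force: 0.0
```

{"name": "move_arm", "arguments": {"targets": [[[30,-0.04,0,0,0,0,0],[30,0,0,0,0,0,0],[30,0,0,0,0,0,0],[30,0,0,0,0,0,0],[30,0,0,0,0,0,0],[30,0,0,0,0,0,0],[30,0,0,0,0,0,0]]]}}

```text
clock: 28.22
tcp_pos: [0.4917, -0.0986, 0.0106]
ee_rot: [[0.958, 0.287, 0.002], [0.287, -0.958, 0.0], [0.002, 0.001, -1.0]]
contact_force: [-1.0, 0.5, 5.2]
width: 0.484
finger_force: 60.7
```

{"name": "move_arm", "arguments": {"targets": [[[30,0,0,-0.2,0,0,0],[30,0,0,-0.5,0,0,0],[30,0,0,-0.8,0,0,-0.5],[30,0,0,-1,0,0,-0.75],[30,0,0,-1,0,0,-0.75],[30,0,0,-1,0,0,-0.75],[30,0,0,-1,0,0,-0.75],[30,0,0,-1,0,0,-0.75],[30,0,0,-0.7,0,0,0],[30,0,0,0,0,0,0],[30,0,0,0,0,0,0],[30,0,0,0,0,0,0]]]}}

```text
clock: 29.22
tcp_pos: [0.4904, -0.0985, 0.1525]
ee_rot: [[0.808, 0.589, -0.001], [0.589, -0.808, 0.0], [-0.001, -0.001, -1.0]]
contact_force: [-1.4, -0.0, -1.4]
width: 0.489
finger_force: 60.8
```

```bash
python3 held.py .006 0; python3 -c "
from h import *
s=read_state(); p=s['tcp_pos']; print(p,s['contact_force'],s['width']); wheel(p[0],p[1],.044,p[2]+.006)"
```

```text
hub ellipse [ 0.4906 -0.0981] [0.0333 0.0334] circle [ 0.4906 -0.098 ] 0.016975020989775658
hub in tool [ 0.0004 -0.0003 -0.006 ]
target tcp [0.4923 0.1874 0.1465]
shift [ 8.510e+00 -1.149e+01 -1.000e-02] cur yaw -53.9 q6 2.09 q [ 0.12  0.2  -0.18 -0.   -1.18  2.09]
turn z -0.0
[ 0.49029497 -0.09857451  0.15223238] [-0.79879509 -0.23704335 -1.17924432] 0.4860007422559247
rim centre [ 0.4965 -0.094 ] D 55.5 z 0.1565
bore [ 0.4916 -0.0974] radius 9.4..14.8 keyway deg mod 90: 28.9
origin 172 200
```

{"name": "move_arm", "arguments": {"targets": [[[30,0.35,-0.48,0,0,0,0],[30,0.72,-0.97,0,0,0,0],[30,0.72,-0.97,0,0,0,0],[30,0.72,-0.97,0,0,0,0],[30,0.72,-0.97,0,0,0,0],[30,0.72,-0.97,0,0,0,0],[30,0.72,-0.97,0,0,0,0],[30,0.72,-0.97,0,0,0,0],[30,0.72,-0.97,0,0,0,0],[30,0.72,-0.97,0,0,0,0],[30,0.72,-0.97,0,0,0,0],[30,0.72,-0.97,0,0,0,0]]]}}

```text
clock: 30.32
tcp_pos: [0.4925, 0.1806, 0.1526]
ee_rot: [[0.808, 0.59, -0.001], [0.59, -0.808, -0.001], [-0.001, -0.0, -1.0]]
contact_force: [0.4, 0.3, -1.2]
width: 0.489
finger_force: 60.8
```

{"name": "move_arm", "arguments": {"targets": [[[30,0.24,-0.34,0,0,0,0],[30,0,0,0,0,0,-0.25],[30,0,0,0,0,0,0],[30,0,0,0,0,0,0],[30,0,0,0,0,0,0]]]}}

```text
clock: 30.73
tcp_pos: [0.493, 0.1865, 0.1532]
ee_rot: [[0.797, 0.605, -0.0], [0.605, -0.797, -0.0], [-0.0, 0.0, -1.0]]
contact_force: [0.3, 0.1, -0.4]
width: 0.49
finger_force: 60.8
```

```bash
python3 held.py .0055 0; python3 -c "
from h import *
s=read_state(); print(s['tcp_pos'],s['contact_force'])"
```

```text
hub ellipse [0.4929 0.1868] [0.0334 0.0336] circle [0.4929 0.1868] 0.017128318548202515
hub in tool [ 0.0002 -0.0003 -0.0055]
target tcp [0.4925 0.1876 0.1477]
shift [ 0.01 -0.06  0.  ] cur yaw -52.8 q6 1.56 q [ 0.66  0.25 -0.12  0.   -1.2   1.56]
turn z -0.0
[0.49309008 0.1864954  0.15328286] [-0.17975906 -0.23553964 -0.71269586]
```

{"name": "move_arm", "arguments": {"targets": [[[30,0.02,-0.06,0.2,0,0,0],[30,0,0,0.5,0,0,0],[30,0,0,0.5,0,0,0],[30,0,0,0.3,0,0,0],[30,0,0,0.1,0,0,0],[30,0,0,0.1,0,0,0],[30,0,0,0.1,0,0,0],[30,0,0,0,0,0,0]]]}}

```text
clock: 31.45
tcp_pos: [0.4927, 0.1885, 0.117]
ee_rot: [[0.796, 0.606, -0.0], [0.606, -0.796, -0.0], [-0.0, -0.0, -1.0]]
contact_force: [0.0, -0.5, -1.2]
width: 0.484
finger_force: 60.8
```

{"name": "move_arm", "arguments": {"targets": [[[30,0,0,0.08,0,0,0],[30,0,0,0.08,0,0,0],[30,0,0,0.08,0,0,0],[30,0,0,0,0,0,0]]]}}

```text
clock: 31.78
tcp_pos: [0.4926, 0.1885, 0.1122]
ee_rot: [[0.796, 0.606, -0.0], [0.606, -0.796, -0.0], [-0.0, -0.0, -1.0]]
contact_force: [-0.5, -0.1, -0.3]
width: 0.483
finger_force: 60.8
```

{"name": "move_arm", "arguments": {"targets": [[[30,0,0,0.08,0,0,0],[30,0,0,0.08,0,0,0],[30,0,0,0,0,0,0]]]}}

```text
clock: 32.03
tcp_pos: [0.4925, 0.1884, 0.1089]
ee_rot: [[0.796, 0.605, -0.001], [0.605, -0.796, -0.0], [-0.001, -0.0, -1.0]]
contact_force: [-0.2, 0.7, -0.7]
width: 0.488
finger_force: 60.8
```

{"name": "move_arm", "arguments": {"targets": [[[30,0,0,0.06,0,0,0],[30,0,0,0.06,0,0,0],[30,0,0,0,0,0,0]]]}}

```text
clock: 32.28
tcp_pos: [0.4926, 0.1884, 0.1066]
ee_rot: [[0.796, 0.605, -0.0], [0.605, -0.796, -0.0], [-0.0, -0.0, -1.0]]
contact_force: [-0.2, -0.3, -0.3]
width: 0.484
finger_force: 60.8
```

Past the key ends with no force. I'll ease the wheel home.

{"name": "move_arm", "arguments": {"targets": [[[30,0,0,0.06,0,0,0],[30,0,0,0.06,0,0,0],[30,0,0,0.05,0,0,0],[30,0,0,0,0,0,0]]]}}

```text
clock: 32.62
tcp_pos: [0.4926, 0.1884, 0.1032]
ee_rot: [[0.796, 0.605, -0.0], [0.605, -0.796, -0.0], [-0.0, -0.0, -1.0]]
contact_force: [0.7, 0.5, -0.5]
width: 0.487
finger_force: 60.8
```

{"name": "move_arm", "arguments": {"targets": [[[30,0,0,0.05,0,0,0],[30,0,0,0.04,0,0,0],[30,0,0,0,0,0,0],[30,0,0,0,0,0,0]]]}}

```text
clock: 32.95
tcp_pos: [0.4927, 0.1885, 0.1016]
ee_rot: [[0.796, 0.605, -0.0], [0.605, -0.796, -0.0], [-0.0, 0.0, -1.0]]
contact_force: [-0.3, 0.4, -0.9]
width: 0.484
finger_force: 60.8
```

{"name": "move_arm", "arguments": {"targets": [[[30,0,0,0.04,0,0,0],[30,0,0,0,0,0,0],[30,0,0,0,0,0,0]]]}}

```text
clock: 33.2
tcp_pos: [0.4927, 0.1885, 0.1008]
ee_rot: [[0.796, 0.606, -0.0], [0.606, -0.796, -0.0], [-0.0, -0.0, -1.0]]
contact_force: [-0.1, 0.4, 0.1]
width: 0.484
finger_force: 60.8
```

{"name": "move_arm", "arguments": {"targets": [[[30,0,0,0.04,0,0,0],[30,0,0,0,0,0,0],[30,0,0,0,0,0,0]]]}}

```text
clock: 33.45
tcp_pos: [0.4929, 0.1886, 0.1007]
ee_rot: [[0.796, 0.606, 0.001], [0.606, -0.796, 0.0], [0.001, 0.0, -1.0]]
contact_force: [-2.2, -0.7, 3.8]
width: 0.486
finger_force: 61.3
```

{"name": "move_arm", "arguments": {"targets": [[[30,0,0,0.03,0,0,0],[30,0,0,0,0,0,0],[30,0,0,0,0,0,0]]]}}

```text
clock: 33.7
tcp_pos: [0.4929, 0.1886, 0.1006]
ee_rot: [[0.796, 0.606, 0.001], [0.606, -0.796, 0.0], [0.001, 0.0, -1.0]]
contact_force: [-3.8, -1.2, 9.1]
width: 0.488
finger_force: 61.8
```

Seated. Release, lift and check.

{"name": "move_arm", "arguments": {"targets": [[[30,0,0,-0.07,0,0,0],[75,0,0,0,0,0,0],[75,0,0,0,0,0,0],[75,0,0,0,0,0,0],[75,0,0,0,0,0,0],[75,0,0,-0.3,0,0,0],[75,0,0,-0.8,0,0,0],[75,0,0,-1,0,0,0],[75,0,0,-1,0,0,0],[75,0,0,-1,0,0,0],[75,0,0,-1,0,0,0],[75,0,0,0,0,0,0]]]}}

```text
clock: 34.7
tcp_pos: [0.4948, 0.1892, 0.2078]
ee_rot: [[0.796, 0.606, 0.007], [0.606, -0.796, 0.003], [0.008, 0.002, -1.0]]
contact_force: [0.7, 1.0, 0.6]
width: 0.751
finger_force: 0.0
```

{"name": "move_arm", "arguments": {"targets": [[[75,-1,0,0,0,0,0],[75,-1,0,0,0,0,0],[75,-1,0,0,0,0,0],[75,0,0,0,0,0,0],[75,0,0,0,0,0,0],[75,0,0,0,0,0,0]]]}}

```text
clock: 35.2
tcp_pos: [0.4453, 0.1524, 0.2032]
ee_rot: [[0.796, 0.606, 0.001], [0.606, -0.796, 0.0], [0.001, 0.0, -1.0]]
contact_force: [0.5, 0.2, -0.2]
width: 0.747
finger_force: 0.0
```

```bash
python3 - <<'E'
from h import *
im,d,c=grab("wrist"); P=pts(c,d); r=np.hypot(P[...,0]-.4926,P[...,1]-.1883); z=P[...,2]
for n,a,b,e in(("small",.017,.021,.106),("med",.0235,.027,.09),("large",.0295,.033,.074)):
    k=(d>0)&(r>a)&(r<b)&(z<.13); print(n,np.percentile(z[k],[10,50,90]).round(4),"exp",e,k.sum())
s=read_state();print(s["tcp_pos"],s["contact_force"])
v,u=np.where((d>0)&(r<.06)&(z<.13)); save("fin",cv2.resize(im[max(0,v.min()-10):v.max()+10,u.min()-10:u.max()+10],None,fx=3,fy=3,interpolation=cv2.INTER_CUBIC))
E
```

```text
small [0.1035 0.1045 0.1055] exp 0.106 725
med [0.0875 0.0885 0.0895] exp 0.09 739
large [0.0715 0.0726 0.0735] exp 0.074 786
[0.44537742 0.15250466 0.20297642] [ 0.36527674  0.71487032 -0.34684953]
```

View pics/fin.png

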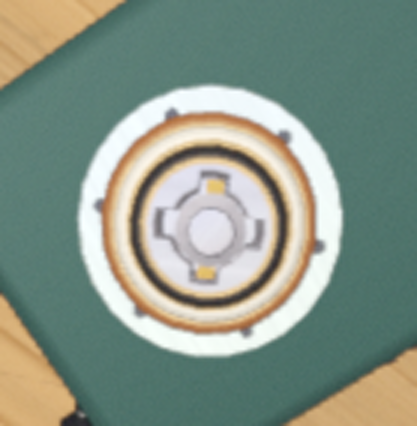

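The picture shows all three wheels concentric on the spindle, with the brass keys (crop (215,185) and (205,272)) sitting in the keyways. The wheel tops are 16 mm apart, at the right heights once the camera's usual −1.4 mm bias is allowed for.

```bash
python3 -c "
from bench import ticket
print(ticket.job_done())"
```

```text
the job is handed in; nothing more can be done
None
```

The job is handed in at about 35 s of the 72 s allowed: large, medium and small wheels are keyed and fully home on the spindle in that order, seated with about 10 N or less, and the other bench items were not touched.

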